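# Pop open the garlic keeper and fetch the bulb

## Robot

A 6-joint arm with a two-finger parallel gripper is mounted at the origin on a cart in front of the work surface, level with it; the furniture and walls round the work are solid. World frame = base frame: x ahead of the robot, y to its left, z up, the work surface at z = 0. Lengths are in m, angles in rad, forces in N, time in s.
With the tool pointing down it reaches from about 0.375 to 0.9 m from the base axis. Payload 3.1 kg.
Tool frame: the origin (TCP) lies at the very end of the fingers, on their centre line; the grasp point (between the pads) lies 19 mm behind it; z points along the fingers, y is the direction in which the jaws open and shut (so a half turn about z gives the same grasp; the last joint's range is limited). The gripper opens to 85 mm and grips with 20 to 120 N. Pads are 22 mm wide; open, the fingers measure 114 mm over their backs; the gripper's body (76 mm by 85 mm) begins 54 mm behind the grasp point. The pads swing forward as they close: fully open they stand 13 mm farther back than shut.
Start: joints at [-0.178, 0.527, 1.433, -0, 1.181, -0.178], TCP at [0.625, 0, 0.231] pointing down, gripper open.
Joint ranges: [-3.08, 3.08], [-0.75, 2.2], [0.22, 2.44], [-1.43, 4.57], [0, 2.65], [-2.85, 2.85]. Speed limits (rad/s): [2.79, 2.79, 3.14, 3.14, 3.14, 3.14].

## Interface

Orientations are given as a unit quaternion [x, y, z, w].
In Python, from workcell import env, cams gives the robot as it stands.
- The arm moves only by the tool drive_tool, never from a script. Its argument "steps" is a list that holds one entry, the list of rows, each a list of 7 numbers: the shift along the tool's x, y, z in units of 25 mm (1.0 is 25 mm), then the turn, a rotation vector about the tool's x, y, z in units of 5 degrees (1.0 is 5 degrees), then the finger opening in mm, from 0 to 85.4. A call has 1 to 12 rows; each row is the pose to reach, as a shift and turn from the pose commanded when the call began, along the tool's axes at that moment; what a row does not reach only later rows make up. A row lasts 1/12 s, in which the tool goes at most 41.7 mm and 7.16 degrees, less where a joint would pass 70% of its speed; a pose out of reach is approached as far as the arm can. A call with a gripper value outside its range is refused whole. The fingers move at their own pace and stop on an object; the grip force is fixed at half the most. Time passes only in rows, so rows that repeat a pose let the fingers close. It gives the time, the measured TCP pose, the force and the opening at its end, in the units of the state.
- env.get_state(): the state, without advancing time (a new reading comes with each control period).
- cams.read_camera(name): name is "scene" or "side" or "wrist"; returns a dict with "frame" (420x560x3 uint8, red, green, blue), "mtx" (3x3 intrinsics, pixels), "pose" (4x4, takes a point from camera to world coordinates). Camera axes: x right, y up, looking along -z (the intrinsics and any distortion apply to the point x, -y, -z); pixel columns grow to the right and rows downward; lengths in m; the calibration is good to about 2 mm. A picture is of the moment at which its call begins. There is no depth.
- env.sign_off(): hands the job in, once; it reports no verdict.
The state is a dict: "time_s": time; "q": joint angles; "qvel": joint speeds; "joint_efforts": joint torques, N m; "tool_pos": TCP position; "orientation": TCP orientation; "contact_force": force on the tool from outside, world axes, zero at the start; "ft_torque": the same for the moment, N m; "grip_width": finger opening in m.
Only numpy, scipy, OpenCV 4.12 (cv2) and the standard library are available. Lean on these libraries where they do the work, as an engineer would, in place of code of your own. Each camera call takes 0.05 s, during which the arm holds its last target. There are 200 camera calls.

## Task

Press the steel pad of the garlic keeper's push latch slowly down until it lets go (never pressing on the keeper with more than 20 N), then get the hand clear and let the sprung lid swing fully open by itself without touching it. Then take the garlic bulb out and set it down in the small wooden bowl, not dropping it from a height, leaving the lid open and the walnut and the salt mill where they are.

Things in the scene. Friction and masses are not known exactly. Their poses are not given: they have to be found in the camera images.
- keeper: garlic keeper: fixed wooden box, 130 (its x) by 175 (its y) by 70 mm high, walls and floor 6 mm, with an 8 mm wooden lid on top (shut, its top is 78 mm above the worktop). Origin: centre of its underside, on the worktop. The latch is on its -x side, the hinge on its +x side. Inside, a gripper has room to open along the keeper's y (163 mm clear), not along its x
- latch_top (a point): centre of the push pad's axis on the top face of the dark latch housing (58 by 56 mm, 55 mm high, 40 mm out from the keeper's -x wall). The pad is a round steel button 28 mm across, pressed straight down. It is screwed onto its stem more or less deep, so the pad's top stands anywhere from 10 to 20 mm above this point: not measured, to be felt or seen
- catch_top (a point): top of the steel catch, hooked over the lid's lip, 80 mm above the worktop. The pad draws it back: from where the pad stands it goes down 7 mm to a hard stop, and about 4 mm down the catch frees the lid. The pad is sprung and damped: 3 N starts it, 6 N holds it at the release point, 8 N at the stop, plus about 3 N for each 10 mm/s of speed
- lid (a joint): lid angle: 0 shut and latched, grows as it opens upward about the hinge on the keeper's +x side, 1.9 rad fully open (leaning back past upright). Once released its spring opens it in about 2 s and holds it open. The hand must not touch the lid
- garlic_center (a point): centre of the garlic bulb (pale, 53 mm across, 53 mm high with its pointed tip, 31 g), half-way up; it stands on the floor of the keeper, within 20 mm of the middle, so this point is 32 mm above the worktop at the start. Can be gripped across its middle
- bowl_floor (a point): small round olive-wood bowl, loose, 124 mm across the rim, 45 mm high, flat inner floor about 80 mm across; this point is the centre of its inner floor, 8 mm above the worktop
- walnut: a loose walnut, 36 mm, lying on the worktop beside the latch housing, 55 to 70 mm from its middle on the keeper's +y side; origin at its underside. To be left where it is
- salt: a pale turned wooden salt mill, 55 mm across, 140 mm high, at the right; origin at the centre of its underside. To be left standing where it is
Mind the look-alikes: they are no part of the job. What is shaped like the part that bears bowl_floor but black is not meant.

How it is judged:
On the way, in this order (a step that is already met when the one before it is completed fails the run):
1. the lid has sprung open by itself (value of joint lid above 1.6 rad), for 0.2 s.
2. the garlic is lifted out of the keeper (height (world z) of garlic_center above 0.1 m), for 0.1 s.
At the end, for the whole second after the job is handed in: The lid stands open (over 1.6 rad); the garlic lies at rest in the upright bowl, its centre within 35 mm of the bowl's centre line and less than 60 mm above the worktop, released (value of joint lid above 1.6 rad and horizontal distance between garlic_center and bowl_floor below 0.035 m and height (world z) of garlic_center below 0.06 m and angle between bowl_floor's own z axis and vertical below 0.15 rad and linear speed of garlic below 0.03 m/s and contact force between the fingers and garlic below 0.05 N); the robot touches nothing.
It fails at once if the robot presses on the keeper or its latch pad with more than 20 N (contact force between any of the fingers, the arm and keeper above 20 N).
It fails at once if the robot touches the lid (over 1.5 N): it must open unhindered, by its spring alone (contact force between any of the arm, the fingers and lid above 1.5 N).
It fails at once if the garlic is let go more than about 60 mm above where it should rest (height (world z) of garlic_center above 0.1 m and contact force between the fingers and garlic below 0.05 N).
It fails at once if the walnut is moved by more than 40 mm (distance of walnut from where it was at the start of the episode above 0.04 m).
It fails at once if the salt mill is moved by more than 40 mm or knocked over (distance of salt from where it was at the start of the episode above 0.04 m or angle between salt's own z axis and vertical above 0.5 rad).
It also fails if it takes over 61 s, if anything falls off the work surface, if the arm or the gripper's body presses on something with over 40 N, if the wrist force passes 120 N, or if a joint passes its speed limit or range.

## Working session

There is one attempt and no reset: what is moved stays moved. The work goes in short steps, Python scripts to look and compute and a tool call to move; the robot and the scene stay as the last step left them, time stands still between calls to the robot, and variables do not carry over. Pictures are saved under pics/ and viewed, about 8 in all and at most 12, crops included, and the job is handed in when it is done.

Besides the shell and the picture viewer there is one more tool, called as name(argument=value, ...) on one line, values as JSON. drive_tool: Moves the arm, as the interface text tells. Its arguments: {"type":"object","properties":{"steps":{"type":"array"}},"required":["steps"]}

```bash
mkdir -p pics; ls; cat > h.py <<'E'
import numpy as np, cv2
from workcell import env, cams
def snap(n,f):
    c=cams.read_camera(n); np.savez('pics/'+f+'.npz',**c); cv2.imwrite('pics/'+f+'.png',c['frame'][:,:,::-1]); return c
def load(f): return dict(np.load('pics/'+f+'.npz'))
def ray(c,u,v):
    d=np.linalg.inv(c['mtx'])@[u,v,1]; d=c['pose'][:3,:3]@[d[0],-d[1],-d[2]]; return c['pose'][:3,3],d
def onz(c,u,v,z):
    o,d=ray(c,u,v); return o+d*(z-o[2])/d[2]
def proj(c,p):
    R=c['pose'][:3,:3]; q=R.T@(np.array(p)-c['pose'][:3,3]); q=c['mtx']@[q[0],-q[1],-q[2]]; return q[:2]/q[2]
def tri(*crs):
    A=0;b=0
    for c,u,v in crs:
        o,d=ray(c,u,v); d/=np.linalg.norm(d); P=np.eye(3)-np.outer(d,d); A=A+P; b=b+P@o
    return np.linalg.solve(A,b)
E
python3 - <<'E'
from h import *
s=env.get_state(); print(s)
a=snap('scene','a1');b=snap('side','b1');w=snap('wrist','w1')
for c in(a,b,w): print(c.keys(),c['mtx'],c['pose'])
cv2.imwrite('pics/all1.png',cv2.resize(np.hstack([b['frame'],w['frame']])[:,:,::-1],(800,300),interpolation=cv2.INTER_AREA))
E
```

```text
pics
{'time_s': 0.0, 'q': array([-1.78511522e-01,  5.28476595e-01,  1.43391345e+00,  1.59638221e-05,
        1.18140831e+00, -1.78522950e-01]), 'qvel': array([ 0.00131866,  0.00073834, -0.00117592,  0.00011926, -0.00067447,
       -0.00056532]), 'joint_efforts': array([ 2.50220628e-04, -4.42344439e+01, -1.78024775e+01, -2.06930472e-04,
        8.36740597e-03,  2.24214921e-05]), 'tool_pos': array([6.24275674e-01, 1.57406628e-04, 2.30323678e-01]), 'orientation': array([ 7.07104459e-01,  7.07108243e-01, -6.22900123e-04, -9.10122778e-04]), 'contact_force': array([ 0.1151692 , -0.81816234, -0.44046359]), 'ft_torque': array([ 0.01375583, -0.04409903, -0.01778406]), 'grip_width': 0.08498563244171428}
dict_keys(['frame', 'mtx', 'pose']) [[392.76955496   0.         279.81684402]
 [  0.         392.76955496 203.62039574]
 [  0.           0.           1.        ]] [[ 0.80909758  0.38040071 -0.44794689 -0.01253022]
 [-0.58762517  0.51382581 -0.62504375 -0.64820051]
 [-0.00760042  0.76894625  0.63926825  0.80990742]
 [ 0.          0.          0.          1.        ]]
dict_keys(['frame', 'mtx', 'pose']) [[418.7820688    0.         272.20182917]
 [  0.         418.7820688  197.67789904]
 [  0.           0.           1.        ]] [[ 0.95543128  0.1861036  -0.22916483  0.13572742]
 [-0.29454808  0.5488543  -0.78230453 -1.11627552]
 [-0.01981159  0.81493828  0.57920903  0.94114452]
 [ 0.          0.          0.          1.        ]]
dict_keys(['frame', 'mtx', 'pose']) [[348.84076397   0.         277.79641444]
 [  0.         348.84076397 205.48474013]
 [  0.           0.           1.        ]] [[ 9.99998083e-01  6.06370303e-04  1.86180221e-03  6.23159751e-01]
 [-1.08503935e-03  9.63107667e-01  2.69114183e-01  6.82975084e-02]
 [-1.62993313e-03 -2.69115688e-01  9.63106479e-01  3.72990079e-01]
 [ 0.00000000e+00  0.00000000e+00  0.00000000e+00  1.00000000e+00]]
```

View pics/a1.png

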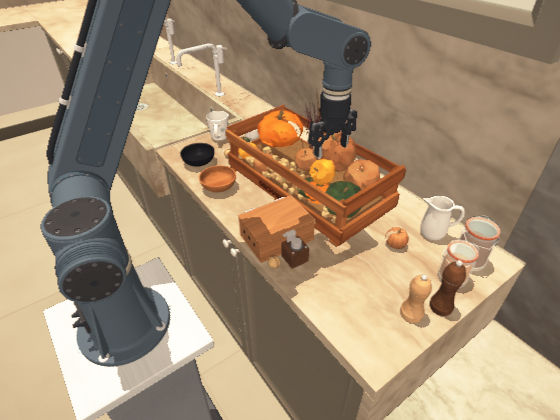

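View pics/all1.png

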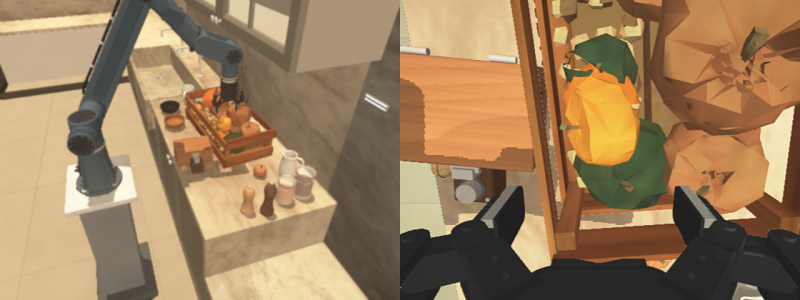

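```bash
python3 - <<'E'
from h import *
a=load('a1')['frame'][:,:,::-1];w=load('w1')['frame'][:,:,::-1]
A=cv2.resize(a[130:280,170:330],(640,600),interpolation=cv2.INTER_CUBIC)
cv2.imwrite('pics/ca.png',A)
cv2.imwrite('pics/cw.png',cv2.resize(w[50:350,0:230],(460,600),interpolation=cv2.INTER_CUBIC))
E
```

```text
(no output)
```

View pics/ca.png

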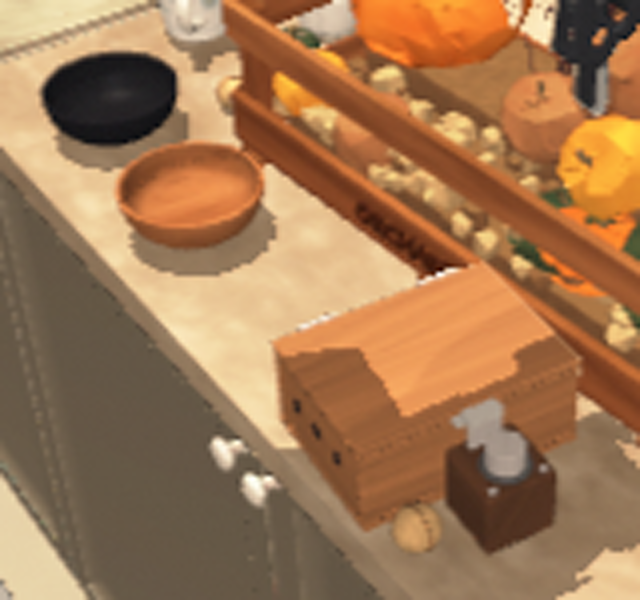

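View pics/cw.png

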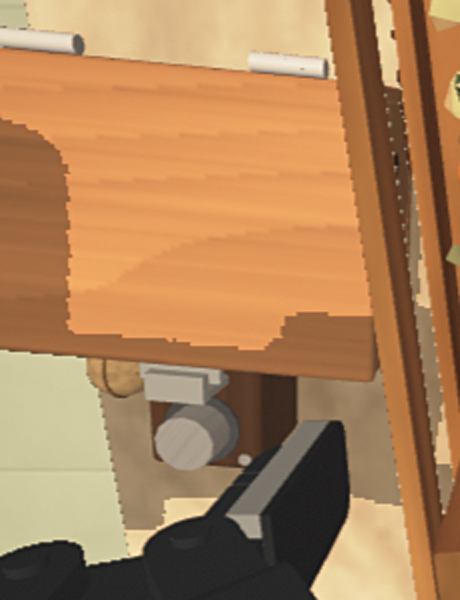

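```bash
python3 - <<'E'
from h import *
a=load('a1');w=load('w1');b=load('b1')
S=lambda u,v:(170+u/4,130+v/4)
W=lambda u,v:(u/2,50+v/2)
for n,p in dict(hingeL=(278,345),hingeR=(485,267),latR=(580,362),latL=(360,445)).items(): print(n,onz(a,*S(*p),.078))
for n,p in dict(latR=(374,381),hingeR=(345,82),latL0=(0,350)).items(): print('w',n,onz(w,*W(*p),.078-(.008 if 0 else 0)))
print('pad tri',tri((a,*S(506,443)),(w,*W(188,444))), onz(a,*S(506,443),.07),onz(w,*W(188,444),.07))
print('bowl',onz(a,*S(192,190),.045),'L',onz(a,*S(119,190),.045),'R',onz(a,*S(265,187),.045), 'black',onz(a,*S(110,93),.045))
print('walnut',onz(a,*S(417,527),.018))
# bowl mask in scene & side
for c in(a,b):
    h=cv2.cvtColor(c['frame'],cv2.COLOR_RGB2HSV)
    for z in(.045,): 
        q=proj(c,onz(a,*S(192,190),.045)); print(q)
print('pad in side',proj(b,onz(a,*S(506,443),.07)))
E
```

```text
hingeL [0.37666065 0.08991575 0.078     ]
hingeR [0.54648249 0.07305343 0.078     ]
latR [ 0.53567067 -0.0497027   0.078     ]
latL [ 0.3682175 -0.0262916  0.078    ]
w latR [ 0.54049471 -0.04693578  0.078     ]
w hingeR [0.53796691 0.08157205 0.078     ]
w latL0 [ 0.37444486 -0.03207181  0.078     ]
pad tri [ 0.44905085 -0.07935087  0.07432993] [ 0.45113502 -0.07529971  0.07      ] [ 0.44725509 -0.08210528  0.07      ]
bowl [0.43825916 0.33143213 0.045     ] L [0.38950683 0.36762651 0.045     ] R [0.48915323 0.29892717 0.045     ] black [0.45169626 0.50696481 0.045     ]
walnut [ 0.38731303 -0.06204899  0.018     ]
[218.  177.5]
[243.09347648 168.33515877]
pad in side [275.81153599 221.72523762]
```

drive_tool(steps=[[[-0.2, -0.4, 0.0, 0, 0, 0, 0], [-0.7, -1.3, 0.2, 0, 0, 0, 0], [-1.2, -2.3, 0.5, 0, 0, 0, 0], [-1.7, -3.3, 0.8, 0, 0, 0, 0], [-2.2, -4.3, 1.2, 0, 0, 0, 0], [-2.7, -5.3, 1.6, 0, 0, 0, 0], [-3.1, -6.2, 2.0, 0, 0, 0, 0], [-3.4, -6.8, 2.2, 0, 0, 0, 0], [-3.6, -7.0, 2.4, 0, 0, 0, 0], [-3.6, -7.0, 2.4, 0, 0, 0, 0], [-3.6, -7.0, 2.4, 0, 0, 0, 0]]])

```text
time_s: 1.07
tool_pos: [0.451, -0.0904, 0.1714]
orientation: [0.707, 0.707, 0.0, 0.001]
contact_force: [0.5, -0.7, -0.0]
grip_width: 0.0
```

```bash
python3 - <<'E'
from h import *
s=env.get_state(); print(s['time_s'],s['tool_pos'],s['orientation'],s['contact_force'],s['q'])
w=snap('wrist','w2'); a=snap('side','b2')
cv2.imwrite('pics/m2.png',np.hstack([cv2.resize(w['frame'][:,:,::-1],(520,390)),cv2.resize(a['frame'][:,:,::-1][140:260,200:330],(280,258))[0:258].repeat(1,0) if 0 else cv2.copyMakeBorder(cv2.resize(a['frame'][:,:,::-1][150:250,240:320],(280,350)),0,40,0,0,0)]))
E
```

```text
1.0667 [ 0.4509714  -0.09041426  0.17140844] [7.07463349e-01 7.06749755e-01 3.52540129e-04 5.19251748e-04] [ 0.52160903 -0.66395991 -0.00328092] [-4.41811990e-01  4.03850135e-01  1.89951323e+00  4.22031836e-04
  8.37013847e-01 -4.41085252e-01]
```

View pics/m2.png

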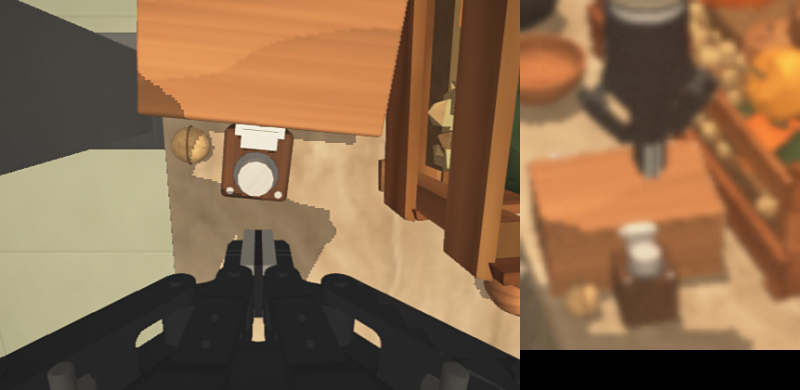

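```bash
python3 - <<'E'
from h import *
w=load('w2');a=load('a1');b=load('b2');k=560/520
pw=(256*k,180*k);ps=(170+506/4,130+443/4);pb=(240+123/3.5,150+258/3.5)
print('pad',tri((w,*pw),(a,*ps)),tri((w,*pw),(b,*pb)),tri((w,*pw),(a,*ps),(b,*pb)),onz(w,*pw,.07))
# pad diameter
for z in(.065,.07,.075): print(z,np.linalg.norm(onz(w,235*k,180*k,z)-onz(w,278*k,180*k,z)))
L,R=onz(w,138*k,114*k,.078),onz(w,381*k,136*k,.078);print(L,R,np.linalg.norm(R-L),np.arctan2(R[1]-L[1],R[0]-L[0]))
print('catch end',onz(w,260*k,151*k,.08),'housing',[onz(w,u*k,v*k,.055) for u,v in((222,196),(288,201),(292,128))])
print('walnut',onz(w,191*k,145*k,.018),'crate',onz(w,390*k,165*k,.0))
E
```

```text
pad [ 0.44780229 -0.0800951   0.07595432] [ 0.44740123 -0.08213301  0.06780572] [ 0.44777914 -0.08081414  0.07119375] [ 0.44813634 -0.0817898   0.07      ]
0.065 0.03399821644758544
0.07 0.033315331059952734
0.075 0.03263244567232003
[ 0.36470748 -0.03149518  0.078     ] [ 0.53861919 -0.04734316  0.078     ] 0.17463230426530726 -0.09087560223113872
catch end [ 0.45116759 -0.0577206   0.08      ] housing [array([ 0.41966266, -0.09911112,  0.055     ]), array([ 0.47479584, -0.1036184 ,  0.055     ]), array([ 0.47656298, -0.04339376,  0.055     ])]
walnut [ 0.38868982 -0.06150244  0.018     ] crate [ 0.5798332  -0.08401511  0.        ]
```

drive_tool(steps=[[[0.1, -0.1, 0.3, 0, 0, 0, 0], [0.1, -0.1, 0.8, 0, 0, 0, 0], [0.1, -0.1, 1.4, 0, 0, 0, 0], [0.1, -0.1, 2.0, 0, 0, 0, 0], [0.1, -0.1, 2.6, 0, 0, 0, 0], [0.1, -0.1, 3.0, 0, 0, 0, 0], [0.1, -0.1, 3.3, 0, 0, 0, 0], [0.1, -0.1, 3.4, 0, 0, 0, 0], [0.1, -0.1, 3.5, 0, 0, 0, 0], [0.1, -0.1, 3.5, 0, 0, 0, 0], [0.1, -0.1, 3.5, 0, 0, 0, 0]]])

```text
time_s: 2.08
tool_pos: [0.4479, -0.0875, 0.0841]
orientation: [0.707, 0.707, 0.0, 0.0]
contact_force: [0.7, 0.3, 0.3]
grip_width: -0.0001
```

```bash
python3 - <<'E'
from h import *
s=env.get_state(); print(s['time_s'],s['tool_pos'],s['contact_force'])
w=snap('wrist','w3'); b=snap('side','b3')
cv2.imwrite('pics/m3.png',np.hstack([cv2.resize(w['frame'][:,:,::-1][0:300,130:430],(400,400)),cv2.resize(b['frame'][:,:,::-1][165:265,225:325],(400,400),interpolation=cv2.INTER_CUBIC)]))
E
```

```text
2.0833 [ 0.44785312 -0.08750785  0.0841053 ] [0.7259849  0.27146805 0.33991896]
```

View pics/m3.png

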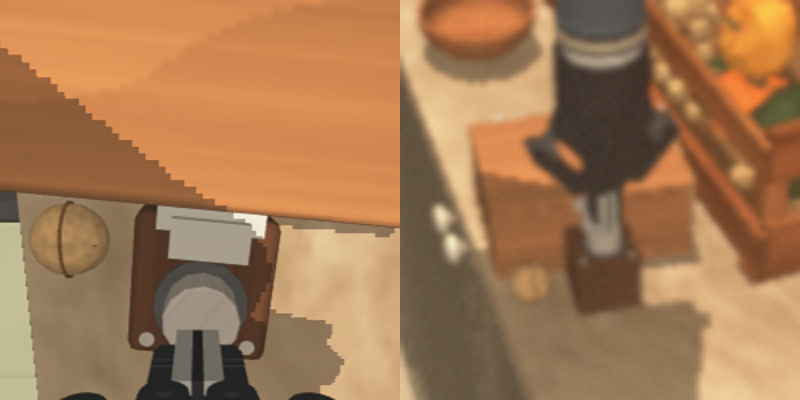

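drive_tool(steps=[[[0.12, 0, 0.04, 0, 0, 0, 0], [0.12, 0, 0.08, 0, 0, 0, 0], [0.12, 0, 0.12, 0, 0, 0, 0], [0.12, 0, 0.16, 0, 0, 0, 0], [0.12, 0, 0.2, 0, 0, 0, 0], [0.12, 0, 0.24, 0, 0, 0, 0], [0.12, 0, 0.28, 0, 0, 0, 0], [0.12, 0, 0.3, 0, 0, 0, 0], [0.12, 0, 0.32, 0, 0, 0, 0], [0.12, 0, 0.34, 0, 0, 0, 0], [0.12, 0, 0.34, 0, 0, 0, 0]]])

```text
time_s: 3.1
tool_pos: [0.4474, -0.0845, 0.0752]
orientation: [0.707, 0.707, -0.0, -0.0]
contact_force: [0.2, -0.0, 0.1]
grip_width: 0.0003
```

drive_tool(steps=[[[0, 0, 0.02, 0, 0, 0, 0], [0, 0, 0.04, 0, 0, 0, 0], [0, 0, 0.06, 0, 0, 0, 0], [0, 0, 0.08, 0, 0, 0, 0]]])

```text
time_s: 3.43
tool_pos: [0.4475, -0.0845, 0.0739]
orientation: [0.707, 0.707, 0.0, 0.0]
contact_force: [-0.7, 0.0, 9.0]
grip_width: -0.0002
```

drive_tool(steps=[[[0, 0, 0, 0, 0, 0, 0], [0, 0, 0, 0, 0, 0, 0]]])

```text
time_s: 3.6
tool_pos: [0.4475, -0.0845, 0.0739]
orientation: [0.707, 0.707, 0.0, 0.0]
contact_force: [-0.5, -0.4, 5.5]
grip_width: -0.0003
```

drive_tool(steps=[[[0, 0, 0.01, 0, 0, 0, 0], [0, 0, 0.02, 0, 0, 0, 0], [0, 0, 0.03, 0, 0, 0, 0], [0, 0, 0.04, 0, 0, 0, 0]]])

```text
time_s: 3.93
tool_pos: [0.4475, -0.0845, 0.073]
orientation: [0.707, 0.707, 0.0, 0.0]
contact_force: [-1.4, -0.6, 8.3]
grip_width: -0.0
```

drive_tool(steps=[[[0, 0, 0, 0, 0, 0, 0], [0, 0, 0, 0, 0, 0, 0], [0, 0, 0, 0, 0, 0, 0]]])

```text
time_s: 4.18
tool_pos: [0.4475, -0.0845, 0.073]
orientation: [0.707, 0.707, 0.0, 0.0]
contact_force: [-1.5, -0.0, 7.6]
grip_width: -0.0001
```

```bash
python3 - <<'E'
from h import *
s=env.get_state(); print(s['time_s'],s['tool_pos'],s['contact_force'])
w=snap('wrist','w4'); b=snap('side','b4')
d=cv2.absdiff(w['frame'],load('w3')['frame']).max(2); print(d[:150].mean())
cv2.imwrite('pics/m4.png',cv2.resize(w['frame'][:,:,::-1][0:300,130:430],(500,500)))
E
```

```text
4.1833 [ 0.44750481 -0.08451163  0.07299124] [-1.51011498e+00 -1.56399330e-03  7.60684444e+00]
12.155261904761904
```

View pics/m4.png

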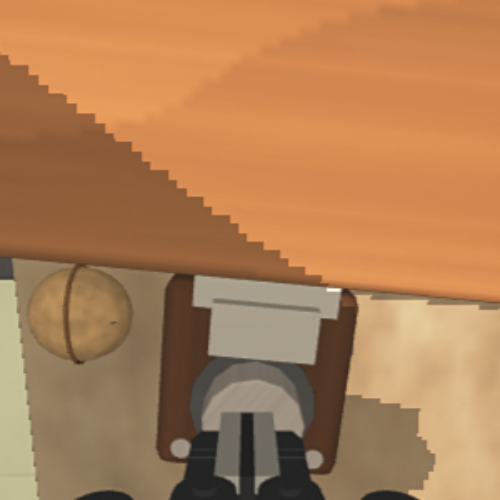

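drive_tool(steps=[[[0, 0, 0.01, 0, 0, 0, 0], [0, 0, 0.02, 0, 0, 0, 0], [0, 0, 0.03, 0, 0, 0, 0], [0, 0, 0.03, 0, 0, 0, 0]]])

```text
time_s: 4.62
tool_pos: [0.4476, -0.0845, 0.0723]
orientation: [0.707, 0.707, 0.0, 0.0]
contact_force: [-1.8, 0.5, 8.1]
grip_width: 0.0001
```

drive_tool(steps=[[[0, 0, 0.01, 0, 0, 0, 0], [0, 0, 0.02, 0, 0, 0, 0], [0, 0, 0.03, 0, 0, 0, 0], [0, 0, 0.04, 0, 0, 0, 0], [0, 0, 0.04, 0, 0, 0, 0]]])

```text
time_s: 5.03
tool_pos: [0.4475, -0.0845, 0.0713]
orientation: [0.707, 0.707, 0.0, 0.0]
contact_force: [-1.6, 0.2, 7.0]
grip_width: 0.0001
```

```bash
python3 - <<'E'
from h import *
s=env.get_state(); print(s['time_s'],s['tool_pos'],s['contact_force'])
w=snap('wrist','w5'); o=load('w4')
d=cv2.absdiff(w['frame'],o['frame']).max(2); print(d[:150].mean(),[ (d[r:r+50,130:430]>40).sum() for r in range(0,300,50)])
E
```

```text
5.0333 [ 0.44753478 -0.08450876  0.07131034] [-1.57692254  0.20166188  7.02536994]
2.9678333333333335 [np.int64(68), np.int64(143), np.int64(97), np.int64(725), np.int64(636), np.int64(231)]
```

drive_tool(steps=[[[0, 0, 0.01, 0, 0, 0, 0], [0, 0, 0.02, 0, 0, 0, 0], [0, 0, 0.03, 0, 0, 0, 0], [0, 0, 0.04, 0, 0, 0, 0], [0, 0, 0.04, 0, 0, 0, 0]]])

```text
time_s: 5.5
tool_pos: [0.4475, -0.0845, 0.0701]
orientation: [0.707, 0.707, 0.0, 0.0]
contact_force: [-1.8, -0.7, 5.9]
grip_width: 0.0006
```

```bash
cat > chk.py <<'E'
from h import *
import sys
n=sys.argv[1];s=env.get_state(); print(s['time_s'],s['tool_pos'],s['contact_force'])
w=snap('wrist',n); o=load('w4')
d=cv2.absdiff(w['frame'],o['frame']).max(2); print(d[:150].mean(),[ (d[r:r+50,130:430]>40).sum() for r in range(0,300,50)])
E
python3 chk.py w6
```

```text
5.5 [ 0.44751773 -0.08450506  0.07012864] [-1.76749473 -0.68351234  5.92384123]
30.83327380952381 [np.int64(1230), np.int64(2005), np.int64(8924), np.int64(5896), np.int64(1105), np.int64(371)]
```

drive_tool(steps=[[[-0.1, 0, -0.05, 0, 0, 0, 0], [-0.6, 0, -0.2, 0, 0, 0, 0], [-1.4, 0, -0.5, 0, 0, 0, 0], [-2.4, 0, -0.8, 0, 0, 0, 0], [-3.4, 0, -1.2, 0, 0, 0, 0], [-4.2, 0, -1.6, 0, 0, 0, 0], [-4.8, 0, -1.9, 0, 0, 0, 0], [-5.0, 0, -2.0, 0, 0, 0, 0], [-5.0, 0, -2.0, 0, 0, 0, 0]]])

```text
time_s: 6.3
tool_pos: [0.448, -0.211, 0.1201]
orientation: [0.708, 0.706, 0.0, 0.001]
contact_force: [-0.3, 0.5, 0.6]
grip_width: 0.0
```

drive_tool(steps=[[[0, 0, 0, 0, 0, 0, 60], [0, 0, 0, 0, 0, 0, 85], [0, 0, 0, 0, 0, 0, 85], [0, 0, 0, 0, 0, 0, 85], [0, 0, 0, 0, 0, 0, 85], [0, 0, 0, 0, 0, 0, 85], [0, 0, 0, 0, 0, 0, 85], [0, 0, 0, 0, 0, 0, 85], [0, 0, 0, 0, 0, 0, 85], [0, 0, 0, 0, 0, 0, 85], [0, 0, 0, 0, 0, 0, 85], [0, 0, 0, 0, 0, 0, 85]]])

```text
time_s: 7.3
tool_pos: [0.4475, -0.2095, 0.1196]
orientation: [0.707, 0.707, 0.0, 0.0]
contact_force: [0.3, 0.0, -0.5]
grip_width: 0.0852
```

```bash
python3 - <<'E'
from h import *
s=env.get_state(); print(s['time_s'],s['tool_pos'],s['contact_force'])
w=snap('wrist','w7'); b=snap('scene','a7');
cv2.imwrite('pics/m7.png',np.hstack([cv2.resize(w['frame'][:,:,::-1],(400,300)),cv2.resize(b['frame'][:,:,::-1][130:280,170:370],(400,300),interpolation=cv2.INTER_CUBIC)]))
E
```

```text
7.3 [ 0.44749341 -0.20949212  0.11956648] [ 0.33087026  0.01222135 -0.45038958]
```

View pics/m7.png

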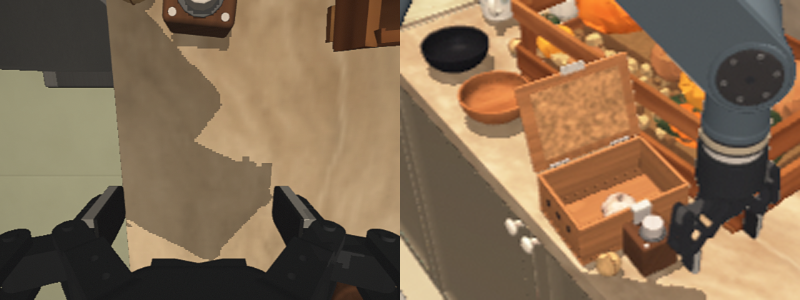

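drive_tool(steps=[[[0, 0, -0.3, 0, 0, 0.1, 85], [0.3, 0, -1.0, 0, 0, 0.3, 85], [0.9, 0, -1.8, 0, 0, 0.5, 85], [1.7, 0, -2.5, 0, 0, 0.7, 85], [2.7, 0.1, -3.0, 0, 0, 0.9, 85], [3.8, 0.2, -3.2, 0, 0, 1.0, 85], [4.9, 0.3, -3.2, 0, 0, 1.0, 85], [5.7, 0.4, -3.2, 0, 0, 1.0, 85], [6.2, 0.4, -3.2, 0, 0, 1.0, 85], [6.4, 0.4, -3.2, 0, 0, 1.0, 85], [6.4, 0.4, -3.2, 0, 0, 1.0, 85], [6.4, 0.4, -3.2, 0, 0, 1.0, 85]]])

```text
time_s: 8.4
tool_pos: [0.4577, -0.0498, 0.1999]
orientation: [0.737, 0.676, 0.0, 0.0]
contact_force: [-0.2, -0.1, -0.0]
grip_width: 0.0845
```

```bash
python3 - <<'E'
from h import *
s=env.get_state(); print(s['time_s'],s['tool_pos'],s['contact_force'],s['orientation'])
w=snap('wrist','w8'); b=snap('side','b8')
cv2.imwrite('pics/m8.png',np.hstack([cv2.resize(w['frame'][:,:,::-1],(560,420)),cv2.resize(b['frame'][:,:,::-1][130:270,220:300],(240,420),interpolation=cv2.INTER_CUBIC)]))
E
```

```text
8.4 [ 0.45768588 -0.04978941  0.19985246] [-0.19206277 -0.0755818  -0.00884129] [7.37155200e-01 6.75723345e-01 1.24300252e-05 4.14150351e-04]
```

View pics/m8.png

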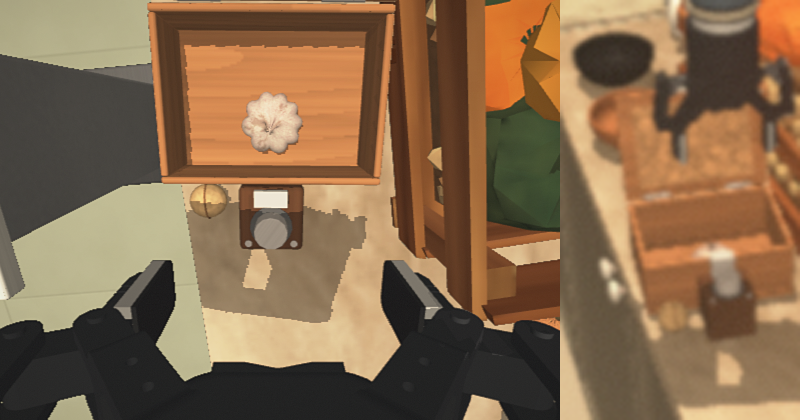

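```bash
python3 - <<'E'
from h import *
from scipy.spatial.transform import Rotation as R
w=load('w8');a=load('a7')
h=cv2.cvtColor(w['frame'],cv2.COLOR_RGB2HSV);m=((h[...,1]<80)&(h[...,2]>120)).astype(np.uint8);m[:80]=0;m[160:]=0;m[:,:220]=0;m[:,330:]=0
x,y,ww,hh=cv2.boundingRect(m);M=cv2.moments(m,True);print(x,y,ww,hh,M['m10']/M['m00'],M['m01']/M['m00'])
g=onz(w,x+ww/2,y+hh/2,.030);print('garlic',g,'width',np.linalg.norm(onz(w,x,y+hh/2,.03)-onz(w,x+ww,y+hh/2,.03)))
for p in((163,182),(379,185),(394,12),(150,5)):print('rim',onz(w,*p,.07))
print('catch',[onz(w,u,v,.08) for u,v in((253,191),(288,207))])
s=env.get_state();T=R.from_quat(s['orientation']).as_matrix()
for z in(.1,.016): print(T.T@(np.array([g[0],g[1],z])-s['tool_pos'])/.025)
print('bowl scene now'); 
E
```

```text
242 92 60 61 272.83690795352993 121.92269883824844
garlic [0.4562146  0.00626199 0.03      ] width 0.05230717809518282
rim [ 0.36632176 -0.03047324  0.07      ]
rim [ 0.5375265  -0.04806242  0.07      ]
rim [0.54923914 0.07546504 0.07      ]
rim [0.37949449 0.09480743 0.07      ]
catch [array([ 0.43777811, -0.04180339,  0.08      ]), array([ 0.46366794, -0.05698982,  0.08      ])]
[ 2.25190267 -0.26237088  3.98613894]
[ 2.25323015 -0.26387401  7.34613834]
bowl scene now
```

drive_tool(steps=[[[0.4, -0.1, 0.0, 0, 0, 0, 85], [1.2, -0.2, 0.2, 0, 0, 0, 85], [1.9, -0.26, 0.6, 0, 0, 0, 85], [2.2, -0.26, 1.2, 0, 0, 0, 85], [2.25, -0.26, 1.9, 0, 0, 0, 85], [2.25, -0.26, 2.6, 0, 0, 0, 85], [2.25, -0.26, 3.2, 0, 0, 0, 85], [2.25, -0.26, 3.6, 0, 0, 0, 85], [2.25, -0.26, 3.8, 0, 0, 0, 85], [2.25, -0.26, 3.9, 0, 0, 0, 85], [2.25, -0.26, 3.9, 0, 0, 0, 85]]])

```text
time_s: 9.42
tool_pos: [0.4558, 0.0071, 0.1018]
orientation: [0.737, 0.675, -0.0, -0.0]
contact_force: [0.6, -0.2, -1.1]
grip_width: 0.0853
```

drive_tool(steps=[[[0, 0, 0.3, 0, 0, 0, 85], [0, 0, 0.7, 0, 0, 0, 85], [0, 0, 1.2, 0, 0, 0, 85], [0, 0, 1.7, 0, 0, 0, 85], [0, 0, 2.2, 0, 0, 0, 85], [0, 0, 2.7, 0, 0, 0, 85], [0, 0, 3.1, 0, 0, 0, 85], [0, 0, 3.4, 0, 0, 0, 85], [0, 0, 3.5, 0, 0, 0, 85], [0, 0, 3.6, 0, 0, 0, 85], [0, 0, 3.6, 0, 0, 0, 85], [0, 0, 3.6, 0, 0, 0, 85]]])

```text
time_s: 10.42
tool_pos: [0.4562, 0.0071, 0.0124]
orientation: [0.737, 0.676, 0.0, 0.0]
contact_force: [0.6, -0.0, 1.3]
grip_width: 0.0851
```

Now close.

drive_tool(steps=[[[0, 0, 0, 0, 0, 0, 70], [0, 0, 0, 0, 0, 0, 60], [0, 0, 0, 0, 0, 0, 50], [0, 0, 0, 0, 0, 0, 40], [0, 0, 0, 0, 0, 0, 40], [0, 0, 0, 0, 0, 0, 40], [0, 0, 0, 0, 0, 0, 40], [0, 0, 0, 0, 0, 0, 40]]])

```text
time_s: 11.08
tool_pos: [0.4564, 0.0071, 0.0132]
orientation: [0.737, 0.675, 0.001, 0.001]
contact_force: [0.3, 0.2, 9.2]
grip_width: 0.0489
```

drive_tool(steps=[[[0, 0, -0.1, 0, 0, 0, 40], [0, 0, -0.3, 0, 0, 0, 40], [0, 0, -0.6, 0, 0, 0, 40], [0, 0, -1.0, 0, 0, 0, 40], [0, 0, -1.6, 0, 0, 0, 40], [0, 0, -2.2, 0, 0, 0, 40], [0, 0, -3.0, 0, 0, 0, 40], [0, 0, -3.8, 0, 0, 0, 40], [0, 0, -4.6, 0, 0, 0, 40], [0, 0, -5.2, 0, 0, 0, 40], [0, 0, -5.6, 0, 0, 0, 40], [0, 0, -5.6, 0, 0, 0, 40]]])

```text
time_s: 12.08
tool_pos: [0.4571, 0.007, 0.1544]
orientation: [0.737, 0.676, 0.001, 0.002]
contact_force: [0.8, -0.2, 0.5]
grip_width: 0.0487
```

```bash
python3 - <<'E'
from h import *
s=env.get_state(); print(s['time_s'],s['tool_pos'],s['contact_force'],s['grip_width'])
w=snap('wrist','w9'); b=snap('side','b9'); a=snap('scene','a9')
cv2.imwrite('pics/m9.png',np.hstack([cv2.resize(w['frame'][:,:,::-1],(400,300)),cv2.resize(a['frame'][:,:,::-1][110:260,160:360],(400,300),interpolation=cv2.INTER_CUBIC)]))
# bowl: orange mask in side & scene near expected
for n,c in(('a',load('a1')),('b',load('b1'))):
    q=proj(c,[.438,.331,.045]);h=cv2.cvtColor(c['frame'],cv2.COLOR_RGB2HSV)
    m=((h[...,1]>150)&(h[...,0]<15)&(h[...,2]>90)).astype(np.uint8)
    k,l,st,ce=cv2.connectedComponentsWithStats(m); i=l[int(q[1])+2,int(q[0])]; print(n,q,i,st[i])
E
```

```text
12.0833 [0.45705013 0.00696374 0.15443788] [ 0.7560622  -0.16750367  0.47138105] 0.04866493187268287
a [217.995014   177.58891763] 1 [  199   105   207   157 13783]
b [243.05746379 168.39784982] 4 [230 160  28  19 417]
```

View pics/m9.png

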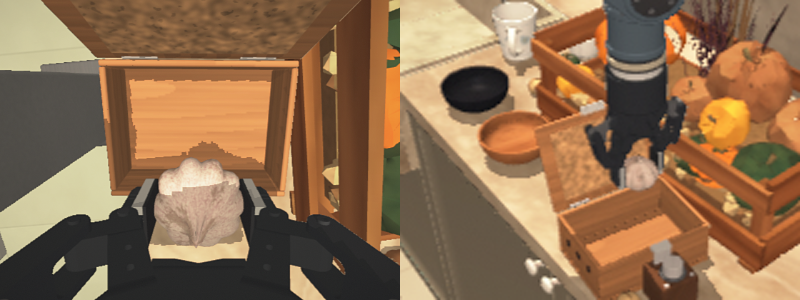

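drive_tool(steps=[[[0, 0, -0.3, 0, 0, 0, 40], [0, 0, -0.9, 0, 0, 0, 40], [0, 0, -1.7, 0, 0, 0, 40], [0, 0, -2.6, 0, 0, 0, 40], [0, 0, -3.5, 0, 0, 0, 40], [0, 0, -4.3, 0, 0, 0, 40], [0, 0, -4.8, 0, 0, 0, 40], [0, 0, -5.0, 0, 0, 0, 40], [0, 0, -5.0, 0, 0, 0, 40]]])

```text
time_s: 12.98
tool_pos: [0.4563, 0.0071, 0.2778]
orientation: [0.737, 0.676, 0.0, 0.001]
contact_force: [0.5, -0.0, 0.1]
grip_width: 0.0486
```

drive_tool(steps=[[[0.3, 0, 0, 0, 0, 0, 40], [1.0, -0.1, 0, 0, 0, 0, 40], [2.0, -0.3, 0, 0, 0, 0, 40], [3.1, -0.5, 0, 0, 0, 0, 40], [4.3, -0.7, 0, 0, 0, 0, 40], [5.5, -0.9, 0, 0, 0, 0, 40], [6.7, -1.1, 0, 0, 0, 0, 40], [7.8, -1.2, 0, 0, 0, 0, 40], [8.8, -1.3, 0, 0, 0, 0, 40], [9.4, -1.4, 0, 0, 0, 0, 40], [9.7, -1.5, 0, 0, 0, 0, 40], [9.7, -1.5, 0, 0, 0, 0, 40]]])

```text
time_s: 13.98
tool_pos: [0.4383, 0.2533, 0.2756]
orientation: [0.736, 0.677, -0.001, -0.001]
contact_force: [0.0, -0.3, -0.8]
grip_width: 0.0486
```

```bash
python3 - <<'E'
from h import *
s=env.get_state(); print(s['time_s'],s['tool_pos'],s['orientation'],s['contact_force'],s['grip_width'])
w=snap('wrist','w10')
cv2.imwrite('pics/m10.png',w['frame'][:,:,::-1])
E
```

```text
13.9833 [0.43825182 0.25328524 0.2755757 ] [ 0.73642005  0.67652246 -0.00144613 -0.00088524] [ 0.04891619 -0.32128458 -0.83208881] 0.04856529197428298
```

View pics/m10.png

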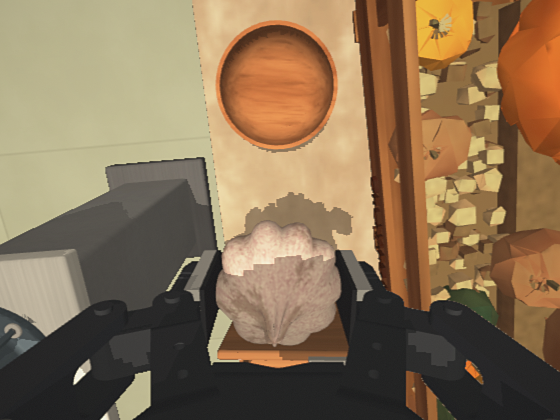

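```bash
python3 - <<'E'
from h import *
from scipy.spatial.transform import Rotation as R
w=load('w10')
c=onz(w,277,82,.045);print(c,[np.linalg.norm(onz(w,*p,.045)-onz(w,*q,.045)) for p,q in(((217,84),(337,84)),((277,21),(277,145)))], onz(w,277,145,.045),onz(w,277,21,.045))
for z in(0,.1): print('crate',onz(w,375,190,z),onz(w,357,20,z))
print('garlic tip edges',onz(w,217,290,.3),onz(w,337,290,.3))
s=env.get_state();T=R.from_quat(s['orientation']).as_matrix()
for z in(.08,.024): print(z,T.T@(np.array([c[0],c[1],z])-s['tool_pos'])/.025)
E
```

```text
[0.44326653 0.34626754 0.045     ] [np.float64(0.12142309728778916), np.float64(0.11878451018691925)] [0.43782631 0.28345742 0.045     ] [0.4480763  0.40179887 0.045     ]
crate [0.55242621 0.21405959 0.        ] [0.53504623 0.40500575 0.        ]
crate [0.52625143 0.23972386 0.1       ] [0.51302877 0.38499543 0.1       ]
garlic tip edges [0.41412592 0.25729707 0.3       ] [0.45922718 0.25349151 0.3       ]
0.08 [ 3.77513184 -0.11501013  7.82776237]
0.024 [ 3.77837136 -0.1091273  10.0677523 ]
```

drive_tool(steps=[[[0.3, 0, 0.2, 0, 0, -0.6, 40], [0.8, 0, 0.6, 0, 0, -1.7, 40], [1.4, 0, 1.1, 0, 0, -2.9, 40], [2.0, 0, 1.7, 0, 0, -4.1, 40], [2.6, -0.1, 2.3, 0, 0, -5.3, 40], [3.1, -0.1, 2.9, 0, 0, -6.5, 40], [3.4, -0.1, 3.4, 0, 0, -7.7, 40], [3.5, -0.1, 3.8, 0, 0, -8.9, 40], [3.5, -0.1, 4.0, 0, 0, -10.1, 40], [3.5, -0.1, 4.0, 0, 0, -11.2, 40], [3.5, -0.1, 4.0, 0, 0, -12.0, 40], [3.5, -0.1, 4.0, 0, 0, -12.0, 40]]])

```text
time_s: 15.03
tool_pos: [0.4448, 0.3379, 0.1764]
orientation: [0.301, 0.954, -0.001, -0.001]
contact_force: [0.5, 0.1, 0.4]
grip_width: 0.0487
```

```bash
python3 - <<'E'
from h import *
s=env.get_state(); print(s['time_s'],s['tool_pos'],s['orientation'],s['contact_force'],s['grip_width'],s['q'])
w=snap('wrist','w11');a=snap('scene','a11');b=snap('side','b11')
cv2.imwrite('pics/m11.png',np.hstack([cv2.resize(w['frame'][:,:,::-1],(400,300)),cv2.resize(a['frame'][:,:,::-1][110:260,160:360],(400,300),interpolation=cv2.INTER_CUBIC)]))
A=load('a1');B=load('b1');W=load('w10')
print(tri((W,277,83.5),(A,218,177.5)),tri((A,218,177.5),(B,244,168.3)),proj(W,[.439,.333,.045]),proj(A,[.443,.3435,.045]),proj(B,[.443,.3435,.045]))
E
```

```text
15.0333 [0.44484953 0.33788223 0.17640214] [ 3.00947984e-01  9.53640083e-01 -7.88726995e-04 -5.29073860e-04] [0.5342207  0.07905462 0.35895019] 0.04868571746883038 [ 4.49774092e-01  5.10990579e-01  1.65459284e+00 -5.09854918e-04
  9.77861124e-01 -5.09363519e-01]
[0.44379496 0.34518421 0.03452648] [0.44451341 0.34449503 0.03558333] [273.95791477  96.08443452] [217.48119344 175.2977522 ] [243.50626751 166.69816305]
```

View pics/m11.png

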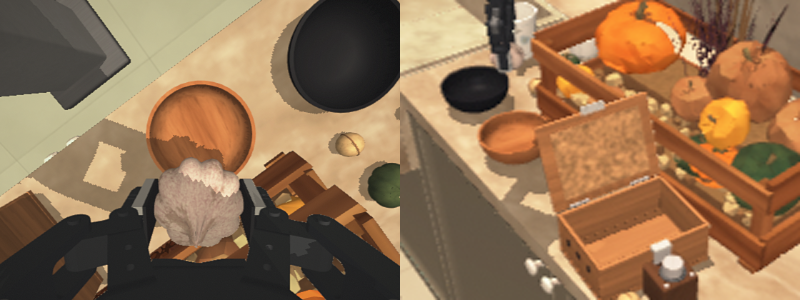

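```bash
python3 - <<'E'
from h import *
from scipy.spatial.transform import Rotation as R
w=load('w11')
L,Rr,t=onz(w,147*1.4,132*1.4,.045),onz(w,256*1.4,132*1.4,.045),onz(w,201*1.4,81*1.4,.045)
print(L,Rr,np.linalg.norm(L-Rr),t); s=env.get_state();T=R.from_quat(s['orientation']).as_matrix()
d=T[:,0]; c=(L+Rr)/2; print('mid',c,'top-based',t-d*.062)
c=np.array([.4435,.343,0])
for q in (c,(L+Rr)/2): print(T.T@(np.array([q[0],q[1],.026])-s['tool_pos'])/.025)
print(proj(w,[c[0],c[1],.045])/1.4)
E
```

```text
[0.40283103 0.29540079 0.045     ] [0.4731461  0.39558651 0.045     ] 0.12239848280141731 [0.39228262 0.37677133 0.045     ]
mid [0.43798857 0.34549365 0.045     ] top-based [0.44296869 0.34106526 0.04499836]
[0.15395762 0.11465599 6.03851018]
[0.39162934 0.06923771 6.03853835]
[202.45326062 137.15310562]
```

drive_tool(steps=[[[0.1, 0.1, 0.3, 0, 0, 0, 40], [0.18, 0.1, 0.8, 0, 0, 0, 40], [0.18, 0.1, 1.5, 0, 0, 0, 40], [0.18, 0.1, 2.3, 0, 0, 0, 40], [0.18, 0.1, 3.1, 0, 0, 0, 40], [0.18, 0.1, 3.9, 0, 0, 0, 40], [0.18, 0.1, 4.6, 0, 0, 0, 40], [0.18, 0.1, 5.0, 0, 0, 0, 40], [0.18, 0.1, 5.3, 0, 0, 0, 40], [0.18, 0.1, 5.5, 0, 0, 0, 40], [0.18, 0.1, 5.6, 0, 0, 0, 40], [0.18, 0.1, 5.6, 0, 0, 0, 40]]])

```text
time_s: 16.18
tool_pos: [0.4427, 0.3441, 0.0371]
orientation: [0.301, 0.954, 0.0, 0.0]
contact_force: [0.1, -0.2, -0.7]
grip_width: 0.0486
```

drive_tool(steps=[[[0, 0, 0.1, 0, 0, 0, 40], [0, 0, 0.2, 0, 0, 0, 40], [0, 0, 0.3, 0, 0, 0, 40], [0, 0, 0.4, 0, 0, 0, 40], [0, 0, 0.5, 0, 0, 0, 40], [0, 0, 0.55, 0, 0, 0, 40], [0, 0, 0.55, 0, 0, 0, 40]]])

```text
time_s: 16.77
tool_pos: [0.4424, 0.3439, 0.023]
orientation: [0.301, 0.954, -0.0, -0.0]
contact_force: [0.6, 0.0, -0.4]
grip_width: 0.0486
```

drive_tool(steps=[[[0, 0, 0.04, 0, 0, 0, 40], [0, 0, 0.08, 0, 0, 0, 40], [0, 0, 0.12, 0, 0, 0, 40], [0, 0, 0.16, 0, 0, 0, 40], [0, 0, 0.16, 0, 0, 0, 40]]])

```text
time_s: 17.18
tool_pos: [0.4425, 0.344, 0.0191]
orientation: [0.301, 0.954, -0.0, -0.0]
contact_force: [0.0, 0.1, -0.8]
grip_width: 0.0486
```

drive_tool(steps=[[[0, 0, 0, 0, 0, 0, 50], [0, 0, 0, 0, 0, 0, 54], [0, 0, 0, 0, 0, 0, 57], [0, 0, 0, 0, 0, 0, 60], [0, 0, 0, 0, 0, 0, 61], [0, 0, 0, 0, 0, 0, 61], [0, 0, 0, 0, 0, 0, 61]]])

```text
time_s: 17.77
tool_pos: [0.4426, 0.344, 0.0194]
orientation: [0.301, 0.954, 0.0, 0.0]
contact_force: [0.1, -0.7, -0.1]
grip_width: 0.0608
```

drive_tool(steps=[[[0, 0, -0.1, 0, 0, 0, 61], [0, 0, -0.3, 0, 0, 0, 62], [0, 0, -0.6, 0, 0, 0, 63], [0, 0, -1.0, 0, 0, 0, 64], [0, 0, -1.5, 0, 0, 0, 65], [0, 0, -2.1, 0, 0, 0, 66], [0, 0, -2.9, 0, 0, 0, 66], [0, 0, -3.8, 0, 0, 0, 66], [0, 0, -4.7, 0, 0, 0, 66], [0, 0, -5.4, 0, 0, 0, 66], [0, 0, -5.8, 0, 0, 0, 66], [0, 0, -5.8, 0, 0, 0, 66]]])

```text
time_s: 18.77
tool_pos: [0.444, 0.3448, 0.1675]
orientation: [0.301, 0.954, 0.002, 0.002]
contact_force: [0.5, -0.0, -0.2]
grip_width: 0.066
```

```bash
python3 - <<'E'
from h import *
s=env.get_state(); print(s['time_s'],s['tool_pos'],s['contact_force'],s['grip_width'])
w=snap('wrist','w12');a=snap('scene','a12')
cv2.imwrite('pics/m12.png',np.hstack([cv2.resize(w['frame'][:,:,::-1],(400,300)),cv2.resize(a['frame'][:,:,::-1][110:260,160:360],(400,300),interpolation=cv2.INTER_CUBIC)]))
E
```

```text
18.7667 [0.44401146 0.34481633 0.167498  ] [ 0.51490635 -0.03651308 -0.20607636] 0.0660196707129129
```

```bash
python3 - <<'E'
from h import *
for n in('w12','a12'):
    c=load(n);h=cv2.cvtColor(c['frame'],cv2.COLOR_RGB2HSV);q=proj(c,[.4435,.343,.034]);print(n,'expected',q)
    m=((h[...,1]<100)&(h[...,2]>110)).astype(np.uint8)
    k,l,st,ce=cv2.connectedComponentsWithStats(m)
    for i in range(1,k):
        if st[i,4]>20 and np.hypot(*(ce[i]-q))<90: print(st[i],ce[i],onz(c,*ce[i],.034))
c=cams.read_camera('wrist');d=cv2.absdiff(c['frame'],load('w12')['frame']);print('motion',d.mean())
# lid: wood-coloured underside still at same pixels in scene as before
d=cv2.absdiff(load('a12')['frame'],load('a11')['frame']).max(2);print('scene changed px around keeper/lid/walnut',(d[155:275,227:320]>40).sum(),' salt',(d[260:330,390:480]>40).sum(),'salt vs start',(cv2.absdiff(load('a12')['frame'],load('a1')['frame']).max(2)[260:330,390:480]>40).sum())
E
```

```text
w12 expected [275.83011926 196.44706066]
[    0     0   560   365 81153] [225.52095425 154.92869025] [0.39303977 0.32999167 0.034     ]
[ 243  162   65   62 2890] [274.96124567 192.82179931] [0.44060589 0.34417297 0.034     ]
a12 expected [218.04183511 177.98374429]
[240 129  19  13 116] [250.95689655 135.09482759] [0.68696343 0.51725522 0.034     ]
[250 160  12   8  58] [255.67241379 163.37931034] [0.59318874 0.34078522 0.034     ]
[210 173  15  13 155] [217.2        179.09032258] [0.43814838 0.33914056 0.034     ]
[169 175   5  16  29] [170.79310345 182.75862069] [0.30438855 0.41283201 0.034     ]
motion 6.639400510204082
scene changed px around keeper/lid/walnut 46  salt 0 salt vs start 0
```

drive_tool(steps=[[[0, 0, -0.5, 0, 0, 0, 66], [0, 0, -1.0, 0, 0, 0, 66], [0, 0, -1.0, 0, 0, 0, 66], [0, 0, -1.0, 0, 0, 0, 66], [0, 0, -1.0, 0, 0, 0, 66], [0, 0, -1.0, 0, 0, 0, 66], [0, 0, -1.0, 0, 0, 0, 66]]])

```text
time_s: 19.5
tool_pos: [0.442, 0.3437, 0.1882]
orientation: [0.301, 0.954, -0.001, -0.001]
contact_force: [0.9, -0.1, -0.0]
grip_width: 0.0661
```

```bash
python3 - <<'E'
from h import *
a=snap('wrist','w13');b=snap('wrist','w14');print('motion',cv2.absdiff(a['frame'],b['frame']).mean(),env.get_state()['contact_force'])
h=cv2.cvtColor(b['frame'],cv2.COLOR_RGB2HSV);q=proj(b,[.4425,.343,.034]);m=((h[...,1]<100)&(h[...,2]>110)).astype(np.uint8)
k,l,st,ce=cv2.connectedComponentsWithStats(m)
for i in range(1,k):
    if st[i,4]>500 and np.hypot(*(ce[i]-q))<30: print(st[i],onz(b,*ce[i],.034))
print(env.sign_off())
E
```

```text
motion 1.287735260770975 [-0.48088155 -0.64158044 -0.29126395]
[ 249  160   60   58 2519] [0.44081315 0.34406157 0.034     ]
the job is handed in; nothing more can be done
None
```

The garlic is in the olive-wood bowl and the job was handed in at about 19.6 s. `sign_off()` reports no verdict, so success rests on my own checks.

- **Latch:** I pressed the pad down in slow steps. It released about 4–5 mm down, and the highest force I read was 9 N. I pulled the hand back at once, and the lid swung open on its own.
- **Garlic:** I gripped it inside the keeper, lifted it out and carried it over the open lid. I lowered it to a few millimetres above the bowl floor and let go there. While the fingers closed, the wrist read 9 N upward, still below the 20 N limit.
- **Last checks:**
  - The garlic was at about (0.441, 0.344), some 2 mm from my estimate of the bowl centre, and it did not move between the last two fixes.
  - The hand was clear above the bowl, with wrist force at noise level.
  - The lid and keeper area looked the same in the scene picture after release as just before it. The salt mill pixels had not changed since the start.
- **Gaps and disagreements:**
  - The final picture was not viewed, because the 12-picture limit was already reached. The end state was checked by colour mask and pixel comparison only.
  - The walnut was checked only between before and after release, not against its starting position.
  - My first single-view fix of the bowl was about 10 mm off from the later ones. I used the closer wrist-camera fix.
  - Pad forces read 1–2 N higher than the spring figures given.

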